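# Show the round-topped breakfast board to the web camera

## Task

A colleague on a video call wants to check the round-topped breakfast board for cracks: draw it up out of the rack and hold it up to the web camera, its middle about 15 cm straight in front of the lens, round end up, not skewed, the broad face square to the lens (which looks somewhat downwards). Finish while still holding it there, still and in the gripper alone; do not touch the camera, and leave the other boards in the rack and everything else on the counter where they are.

Things in the scene. Friction and masses are not known exactly. Their poses are not given: they have to be found in the camera images.
- arch_board: The board to show: pale wood, 130 mm wide (y), 165 high (z), 10 thick (x), straight sides and lower edge, half-round top (radius 65); 0.11 to 0.22 kg. Starts upright, leaning a few degrees at most, in any one of the rack's slots, 150 mm of it above the rack's base. Origin: middle of its lower edge; x normal to the broad faces (both alike), y across the width, z towards the round end.
- arch_middle (a point): Middle of that board, 82.5 mm above its lower edge on the z axis; axes as the board.
- paddle_board: Another board in the rack, same wood and thickness: 130 mm wide and 105 mm high with a 36 mm wide neck rising to 160 mm. To be left in its slot. Origin and axes as for the first board.
- plain_board: Another board in the rack, same wood and thickness: a plain rectangle 130 mm wide, 150 mm high. To be left in its slot. Origin and axes as for the first board.
- rack: Wooden rack fixed to the counter: base 190 (x) by 160 (y) mm, 15 thick, origin under its centre. Slots at x = -60, 0, +60 mm, each between two pairs of 10 mm dowels (at y = -45 and +45) whose tops are 85 mm above the counter, 13 mm clear between. End rails, 35 mm high, stop sliding along y. Boards stand on the base across x, 50 mm of free space between faces.
- webcam: Web camera on a stand fixed to the counter: white foot 100 mm across and 14 mm high and a thin rod to 255 mm, both 50 mm behind the lens; origin on the counter straight below the lens; at yaw 0 it looks to -x.
- lens (a point): Centre of the front of the camera's round black lens (32 mm across), 250 mm above the counter, on a white head 90 wide, 40 high, 40 deep. It looks along this frame's -x, 12 to 32 degrees below level (varies); y is level, across the head; z up across the head. The board's middle belongs at x = -150 mm, y = z = 0, its z along this z, its x along or against this x.
- mug: Bystander: grey-green mug, 80 mm across, 100 mm high, origin under its centre.
- bowl: Bystander: white bowl, 100 mm across, 45 mm high, origin under its centre.
- moka: Bystander: aluminium coffee pot, 90 mm across, 170 mm high, with a black handle out to 82 mm at its +y side, origin under its centre.
Things that resemble listed ones, but are neither listed nor needed, are in the scene too. Leave any green or turquoise look-alike of the arch_board alone.

How it is judged (in metres and radians):
On the way:
1. the round-topped board is drawn up clear of the rack, in the gripper (z of arch_board in the frame of rack above 0.09 m and contact force between the fingers and arch_board above 1 N and contact force between rack and arch_board below 0.1 N), for 0.1 s.
At the end, for the whole second after the job is handed in: Round-topped board held by the fingers only, still, round end up, its middle 120 to 180 mm before the lens and within 20 mm of the lens axis, square and level to the lens within 8 degrees; camera untouched; other boards in their slots, bystanders within 30 mm of their places (x of arch_middle in the frame of lens between -0.18 and -0.12 m and y of arch_middle in the frame of lens between -0.02 and 0.02 m and z of arch_middle in the frame of lens between -0.02 and 0.02 m and angle between the x axis of arch_board and the x axis of lens, either way round below 0.14 rad and angle between the y axis of arch_board and the y axis of lens, either way round below 0.14 rad and angle between arch_board's own z axis and vertical below 0.9 rad and height (world z) of arch_board above 0.05 m and linear speed of arch_board below 0.02 m/s and angular speed of arch_board below 0.15 rad/s and contact force between the fingers and arch_board above 1 N and contact force between rack and arch_board below 0.1 N and contact force between webcam and anything else below 0.1 N and z of each of paddle_board, plain_board in the frame of rack below 0.025 m and angle between each of paddle_board, plain_board's own z axis and vertical below 0.2 rad and distance of each of mug, bowl, moka from where it was at the start of the episode below 0.03 m); the arm keeps its last pose, push and grip.
It fails at once if the web camera is touched (contact force between webcam and anything else above 1 N).
It fails at once if another board is pulled out of its slot (z of any of paddle_board, plain_board in the frame of rack above 0.045 m).
It fails at once if a bystander is knocked away (distance of any of mug, bowl, moka from where it was at the start of the episode above 0.03 m).
It also fails if it takes over 38 s, if anything falls off the work surface, if the arm or the gripper's body presses on something with over 40 N, if the wrist force passes 120 N, or if a joint passes its speed limit or range.

## Robot

A 7-joint arm with a two-finger parallel gripper is mounted at the origin on the work surface. World frame = base frame: x ahead of the robot, y to its left, z up, the work surface at z = 0. Lengths are in m, angles in degrees, forces in N, time in s.
With the tool pointing down it reaches from about 0.425 to 0.875 m from the base axis. Payload 4.7 kg.
Tool frame: the origin (TCP) lies midway between the tips of the shut fingers; the grasp point (between the pads) lies 19 mm behind it; z points along the fingers, y is the line along which they close (so a half turn about z gives the same grasp; the last joint's range is limited). The gripper opens to 87 mm and grips with 3 to 60 N. Pads are 19 mm wide; open, the fingers measure 117 mm over their backs; the gripper's body (75 mm by 190 mm) begins 51 mm behind the grasp point.
Start: joints at [0.808, 18.392, -4.016, 83.108, 1.295, 78.541, -3.26], TCP at [0.65, -0, 0.223] pointing down, gripper open.
Joint ranges: [-163.93, 163.93], [-17.29, 119.83], [-79.2, 71.16], [3.27, 140.29], [-89.18, 269.18], [5.43, 117.66], [-154.24, 154.24]. Speed limits (degrees/s): [147.25, 147.25, 180, 180, 180, 180, 180].

## Interface

Orientations are given as [roll, pitch, yaw] about the fixed x, y, z axes, in that order (R = Rz(yaw) Ry(pitch) Rx(roll)).
In Python, from cell import env gives the robot as it stands.
- The arm moves only by the tool step_arm, never from a script. Its argument "moves" is a list of rows, each an object with "dp": the shift along the tool's x, y, z in mm, a list of three; "dr": the turn, a rotation vector about the tool's x, y, z in rad, a list of three; "fingers": the closure, from 0 (fully open) to 1 (shut). In form: [{"dp": [dx, dy, dz], "dr": [ax, ay, az], "fingers": fingers}, ...]. A call has exactly 5 rows; each row shifts and turns the commanded pose from where the row before left it, along the tool's axes as they then stand; what a row does not reach is not made up. A row lasts 1/8 s, in which the tool goes at most 62.5 mm and 10.7 degrees, less where a joint would pass 70% of its speed; a pose out of reach is approached as far as the arm can. A call with a gripper value outside its range is refused whole. The fingers move at their own pace and stop on an object; "squeeze" is the grip in N (left out, the last holds). Time passes only in rows, so rows that do not move let the fingers close, or fill a call up. It gives the time, the measured TCP pose, the force, the opening and the grip force at its end, in the units of the state.
- env.get_obs(): the state, without advancing time (a new reading comes with each control period).
- env.read_camera(name): name is "scene" or "side" or "wrist"; returns the picture (384x512x3 uint8, red, green, blue); there is no depth.
- env.camera_model(name): a dict with "fx", "fy", "cx", "cy" (pixels), "R" (3x3) and "t" (3): a world point X has camera coordinates R X + t. Camera axes: x right, y down, z forward; pixel columns grow to the right and rows downward; lengths in m; the calibration is good to about 2 mm. A picture is of the moment at which its call begins: read the wrist's pose just before it. camera_model takes no time and is no camera call; for the wrist camera it gives the pose at the moment of the call.
- env.sign_off(): hands the job in; it is judged then, once.
The state is a dict: "time_s": time; "qpos": joint angles; "joint_velocities": joint speeds; "effort": joint torques, N m; "tool_pos": TCP position; "tool_rot": TCP orientation; "force": force on the tool from outside, world axes, zero at the start; "wrist_torque": the same for the moment, N m; "grip_width": finger opening in m; "grasp_force": force on a finger pad.
Only numpy, scipy, OpenCV 4.12 (cv2) and the standard library are available. Lean on these libraries where they do the work, as an engineer would, in place of code of your own. Each camera call takes 0.05 s, during which the arm holds its last target. There are 200 camera calls.

## Working session

There is one attempt and no reset: what is moved stays moved. The work goes in short steps, Python scripts to look and compute and a tool call to move; the robot and the scene stay as the last step left them, time stands still between calls to the robot, and variables do not carry over. Pictures are saved under pics/ and viewed, at most 10 in all, crops included, and the job is handed in when it is done.

Besides the shell and the picture viewer there is one more tool, called after ">>>" as a command line: name --argument value ..., lists and objects as JSON in quotes. step_arm: Moves the arm, as the interface text tells. Its arguments: {"type":"object","properties":{"moves":{"type":"array","items":{"type":"object","properties":{"dp":{"type":"array","items":{"type":"number"}},"dr":{"type":"array","items":{"type":"number"}},"fingers":{"type":"number"}}}},"squeeze":{"type":"number"}},"required":["moves"]}

```bash
mkdir -p pics; ls
python3 - <<'E'
from cell import env
import cv2,numpy as np
o=env.get_obs();print(o['time_s'],o['tool_pos'],o['tool_rot'],o['grip_width'])
for n in("scene","side","wrist"):
    m=env.camera_model(n);print(n,m['fx'],m['fy'],m['cx'],m['cy'],np.round(m['R'],3).tolist(),np.round(m['t'],4),"C",np.round(-np.array(m['R']).T@m['t'],3))
    im=env.read_camera(n);np.save(f'pics/{n}0.npy',im)
    cv2.imwrite(f'pics/{n}0.png',cv2.resize(im[:,:,::-1],(800,600),interpolation=cv2.INTER_CUBIC))
E
```

```text
pics
0.0 [ 6.49447527e-01 -4.26435393e-05  2.21461882e-01] [-1.79891000e+02  7.12027525e-03  9.00022806e+01] 0.08707970709982829
scene 374.6440185943869 374.6440185943869 253.75400742995902 191.03480137120363 [[0.203, 0.979, 0.01], [0.546, -0.105, -0.831], [-0.813, 0.174, -0.556]] [-0.2131 -0.1576  1.6447] C [ 1.466 -0.094  0.786]
side 387.10423466597086 387.10423466597086 257.8810759585033 194.88048019283238 [[0.978, -0.209, -0.013], [-0.154, -0.676, -0.721], [0.142, 0.707, -0.693]] [-0.5596  0.2544  1.0343] C [ 0.44  -0.676  0.893]
wrist 281.5558569153559 281.5558569153559 254.6621597586887 188.46000149620255 [[1.0, -0.001, -0.001], [-0.001, -0.965, 0.262], [-0.001, -0.262, -0.965]] [-0.651  -0.0309  0.3907] C [0.651 0.072 0.385]
```

View pics/scene0.png

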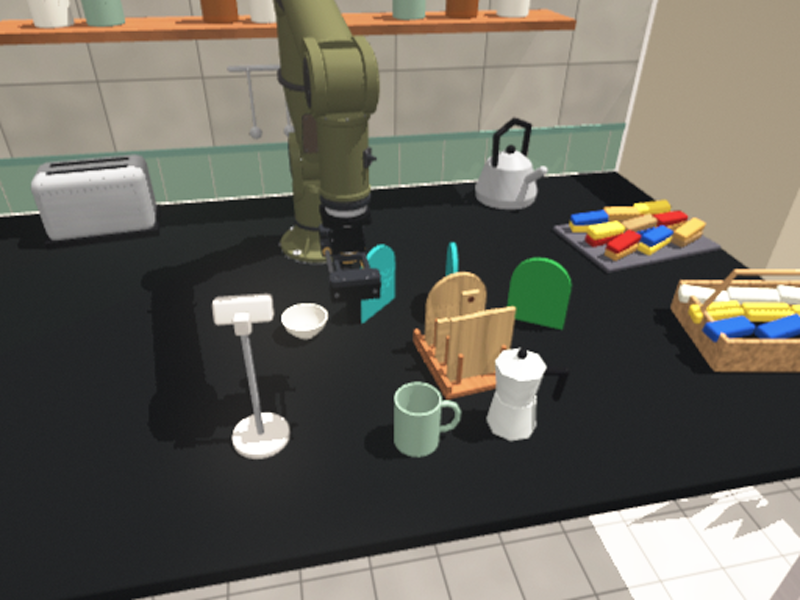

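View pics/side0.png

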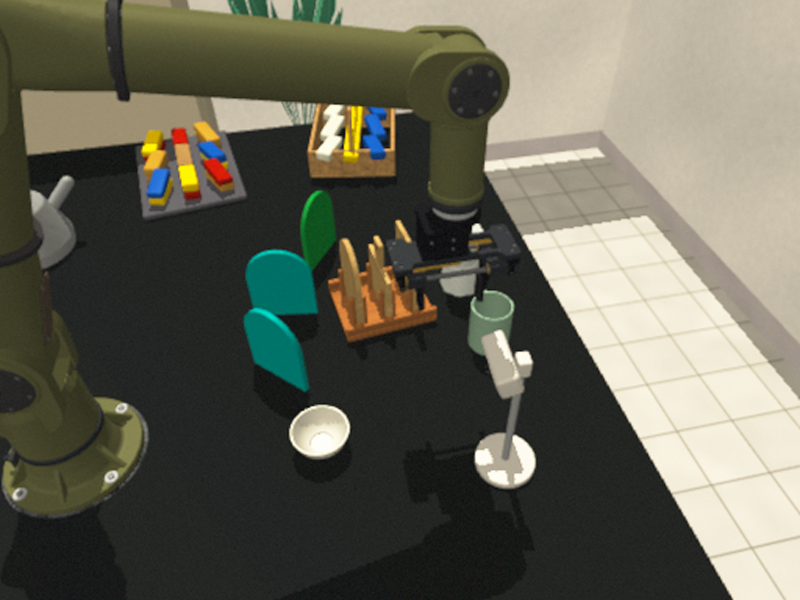

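Scene view, in 800x600 px: the candidates for the target are
- the pale arch in the rack's slot nearest the robot, (457,300), side (350,280)
- the paddle, (475,300), whose neck shows a hole
- the plain board, (480,340)
- the teal arches, (380,280) and (452,260)
- the green arch, (540,292)

I choose the pale arch. The webcam head is at (243,310). Next is a close crop to check.

Run:
```python
import cv2,numpy as np
s=np.load('pics/scene0.npy')[:,:,::-1];d=np.load('pics/side0.npy')[:,:,::-1];w=np.load('pics/wrist0.npy')[:,:,::-1]
def t(im,x,y,ww,h): return cv2.resize(im[y:y+h,x:x+ww],(400,300),interpolation=cv2.INTER_CUBIC)
a=np.vstack([np.hstack([t(s,256,165,120,90),t(d,200,130,100,75)]),np.hstack([t(s,125,180,80,60),t(w,0,0,512,384)])])
cv2.imwrite('pics/m1.png',a)
```

```text
(no output)
```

View pics/m1.png

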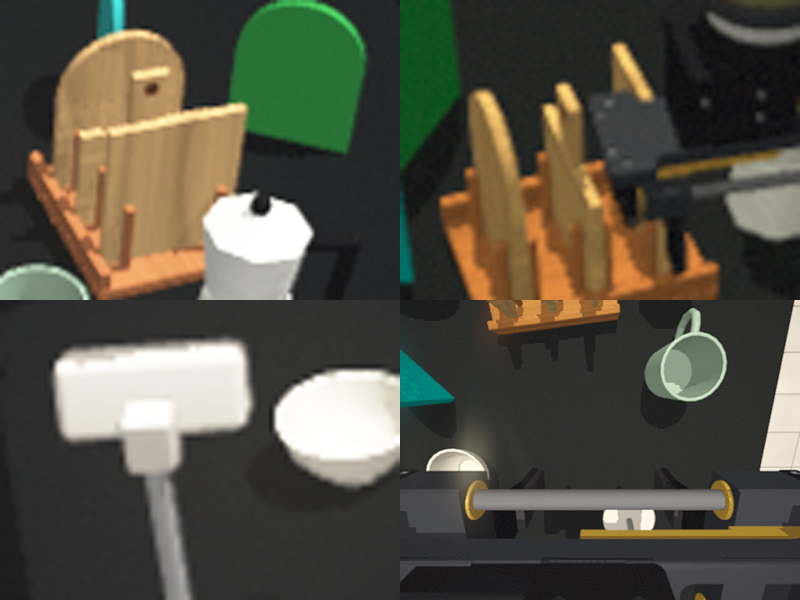

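The crop confirms it: a pale round-topped board stands in the rack slot nearest the robot (crop 122,90), with the paddle behind it and the plain board in front. The wrist view shows the rack edge at the top.

```bash
cat > h.py <<'E'
import numpy as np
from cell import env
def ray(m,u,v):
    R=np.array(m['R']);t=np.array(m['t'])
    d=R.T@np.array([(u-m['cx'])/m['fx'],(v-m['cy'])/m['fy'],1]);return -R.T@t,d/np.linalg.norm(d)
def plane(m,u,v,z):
    c,d=ray(m,u,v);return c+d*(z-c[2])/d[2]
def tri(obs):
    A=np.zeros((3,3));b=np.zeros(3);L=[ray(*o) for o in obs]
    for c,d in L:
        P=np.eye(3)-np.outer(d,d);A+=P;b+=P@c
    X=np.linalg.solve(A,b);return X,[float(np.linalg.norm((np.eye(3)-np.outer(d,d))@(X-c)))*1000 for c,d in L]
def proj(m,X):
    p=np.array(m['R'])@X+np.array(m['t']);return m['fx']*p[0]/p[2]+m['cx'],m['fy']*p[1]/p[2]+m['cy']
E
python3 - <<'E'
from h import *
np.set_printoptions(precision=3,suppress=True)
S=env.camera_model('scene');D=env.camera_model('side');W=env.camera_model('wrist')
sc=lambda u,v:(256+u*.3,165+v*.3); sd=lambda u,v:(200+(u-400)*.25,130+v*.25)
k=.64
print('foot',plane(S,261*k,434*k,.014),plane(D,505*k,460*k,.014))
print('rack front-left corner (scene 108,292 z0)',plane(S,*sc(108,293),0.0))
print('rack back-left scene(30,165)',plane(S,*sc(32,165),0.015))
print('side bottom-left',plane(D,*sd(443,200),.015),'br',plane(D,*sd(715,265),.035))
print('wrist rack corners',[plane(W,(a-400)*1.28,(b-300)*1.28,.0) for a,b in((488,335),(620,316))])
print('arch apex',tri([(S,*sc(122,31)),(D,*sd(484,92))]))
print('head scene corners @z.25',[plane(S,125+u*.2,180+(v-300)*.2,.25) for u,v in((55,395),(245,385))])
print('bowl',plane(S,305*k,310*k,.045),plane(D,320*k,420*k,.045),'mug',plane(S,417*k,393*k,.1),'moka top',plane(S,522*k,352*k,.17))
print('teal',plane(D,305*k,388*k,0),plane(D,250*k,350*k,0),plane(D,316*k,313*k,0),plane(D,252*k,310*k,0))
E
```

```text
foot [ 0.712 -0.173  0.014] [ 0.706 -0.179  0.014]
rack front-left corner (scene 108,292 z0) [0.667 0.186 0.   ]
rack back-left scene(30,165) [0.487 0.157 0.015]
side bottom-left [0.478 0.327 0.015] br [0.679 0.178 0.035]
wrist rack corners [array([0.475, 0.153, 0.   ]), array([0.684, 0.18 , 0.   ])]
arch apex (array([0.516, 0.235, 0.188]), [5.206711137534654, 5.2067111375346995])
head scene corners @z.25 [array([ 0.662, -0.22 ,  0.25 ]), array([ 0.671, -0.128,  0.25 ])]
bowl [ 0.39  -0.07   0.045] [ 0.417 -0.056  0.045] mug [0.753 0.096 0.1  ] moka top [0.763 0.272 0.17 ]
teal [0.397 0.055 0.   ] [0.299 0.175 0.   ] [0.439 0.25  0.   ] [0.307 0.289 0.   ]
```

>>> step_arm --moves '[{"dp": [0, -40, -40], "dr": [0, 0, 0], "fingers": 0}, {"dp": [0, -40, -40], "dr": [0, 0, 0], "fingers": 0}, {"dp": [-20, -30, -30], "dr": [0, 0, 0.17], "fingers": 0}, {"dp": [0, 0, 0], "dr": [0, 0, 0.17], "fingers": 0}, {"dp": [0, 0, 0], "dr": [0, 0, 0.17], "fingers": 0}]'

```text
time_s: 0.78
tool_pos: [0.5397, -0.0204, 0.3332]
tool_rot: [179.9, -0.0, 60.4]
force: [-0.1, -0.7, -0.1]
grip_width: 0.087
grasp_force: 0.0
```

>>> step_arm --moves '[{"dp": [0, 0, 0], "dr": [0, 0, 0.17], "fingers": 0}, {"dp": [0, 0, 0], "dr": [0, 0, 0.17], "fingers": 0}, {"dp": [0, 0, 0], "dr": [0, 0, 0.17], "fingers": 0}, {"dp": [0, 0, 0], "dr": [0, 0, 0.17], "fingers": 0}, {"dp": [0, 0, 0], "dr": [0, 0, 0.17], "fingers": 0}]'

```text
time_s: 1.4
tool_pos: [0.5398, -0.02, 0.3322]
tool_rot: [-180.0, 0.0, 11.8]
force: [-0.0, -0.0, -0.5]
grip_width: 0.087
grasp_force: 0.0
```

>>> step_arm --moves '[{"dp": [0, 30, 0], "dr": [0, 0, 0.17], "fingers": 0}, {"dp": [0, 30, 0], "dr": [0, 0.17, 0], "fingers": 0}, {"dp": [0, 30, 0], "dr": [0, 0.17, 0], "fingers": 0}, {"dp": [0, 0, 0], "dr": [0, 0.17, 0], "fingers": 0}, {"dp": [0, 0, 0], "dr": [0, 0.17, 0], "fingers": 0}]'

```text
time_s: 2.02
tool_pos: [0.5531, -0.1021, 0.3282]
tool_rot: [-179.0, -32.5, 2.8]
force: [0.3, 1.2, 0.3]
grip_width: 0.0874
grasp_force: 0.0
```

>>> step_arm --moves '[{"dp": [0, 20, -20], "dr": [0, 0.12, 0], "fingers": 0}, {"dp": [0, 20, -20], "dr": [0, 0.1, 0], "fingers": 0}, {"dp": [0, 0, 0], "dr": [0, 0, 0], "fingers": 0}, {"dp": [0, 0, 0], "dr": [0, 0, 0], "fingers": 0}, {"dp": [0, 0, 0], "dr": [0, 0, 0], "fingers": 0}]'

```text
time_s: 2.65
tool_pos: [0.5657, -0.1406, 0.3384]
tool_rot: [-177.2, -40.2, 2.4]
force: [1.6, 0.4, 0.3]
grip_width: 0.0874
grasp_force: 0.0
```

Run:
```python
from h import *
import cv2,json
m=env.camera_model('wrist');im=env.read_camera('wrist')
np.savez('pics/w1.npz',im=im,**{k:np.array(v) for k,v in m.items()})
d=env.read_camera('side');np.save('pics/side1.npy',d)
o=env.get_obs();print(o['tool_pos'],o['tool_rot'],o['qpos'])
h=proj(m,np.array([.66,-.17,.25]));print(h)
x,y=int(h[0])-80,int(h[1])-60; x=max(x,0);y=max(y,0)
a=np.hstack([cv2.resize(im,(400,300)),cv2.resize(im[y:y+120,x:x+160],(400,300),interpolation=cv2.INTER_CUBIC)])
a=np.vstack([a,np.hstack([cv2.resize(d[205:265,285:365],(400,300),interpolation=cv2.INTER_CUBIC),cv2.resize(d[130:205,200:300],(400,300),interpolation=cv2.INTER_CUBIC)])])
print(x,y);cv2.imwrite('pics/m2.png',a[:,:,::-1])
```

```text
[ 0.5657518  -0.14059627  0.33838137] [-177.25282402  -40.24085298    2.38988203] [ 42.88813915 -17.23402357 -15.85073065 115.33033632 -33.58239906
  50.3066709  -45.67654029]
(np.float64(292.76583665735404), np.float64(171.33241955130467))
212 111
```

View pics/m2.png

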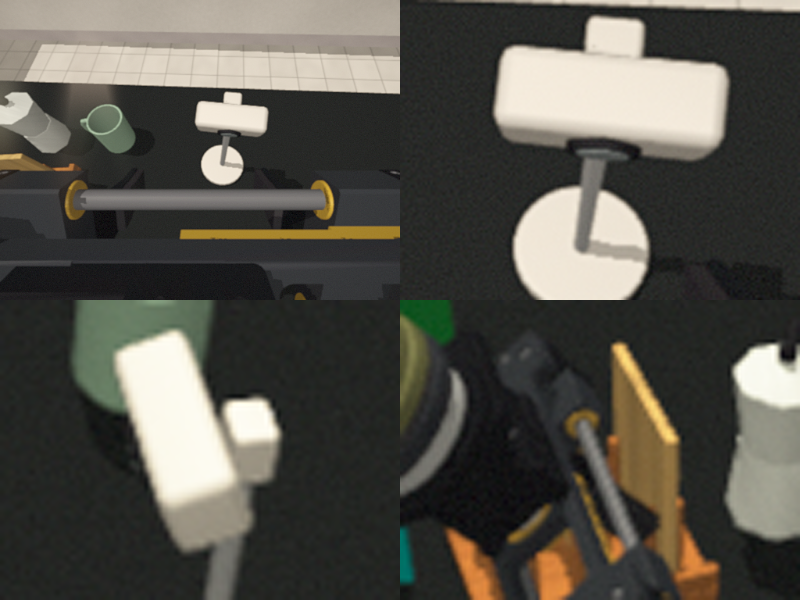

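The wrist crop shows the webcam head from above and in front: top corners (507,47), (727,68), (720,157), (497,132), and the lens rim at (603,150). The side crop shows the same top face: (182,333), (118,350), (240,482), (174,508).

Run:
```python
from h import *
np.set_printoptions(precision=4,suppress=True)
z=np.load('pics/w1.npz');W={k:z[k] for k in('fx','fy','cx','cy','R','t')}
D=env.camera_model('side')
w=lambda u,v:(212+(u-400)*.4-.3,111+v*.4-.3); s=lambda u,v:(285+u*.2-.4,205+(v-300)*.2-.4)
P={n:tri([(W,*w(*a)),(D,*s(*b))]) for n,a,b in(('FR',(505,47),(182,333)),('FF',(497,132),(118,350)),('NR',(727,67),(240,482)),('NF',(721,157),(174,508)))}
for n,p in P.items():print(n,p[0],np.round(p[1],1))
P={n:p[0] for n,p in P.items()}
for a,b in(('FF','NF'),('FR','NR'),('FF','FR'),('NF','NR')):
    d=P[b]-P[a];print(a,b,d,np.linalg.norm(d),np.degrees(np.arctan2(d[2],np.hypot(*d[:2]))),np.degrees(np.arctan2(d[1],d[0])))
print('foot wrist',plane(W,*w(581,250),.014)); c=-W['R'].T@W['t'];print(c)
L=plane(W,*w(603,150),.25);v=c-L;print(L,np.degrees(np.arctan2(v[2],np.hypot(*v[:2]))))
S=env.camera_model('scene')
print('scene rear top edge at .285',[plane(S,125+u*.2,180+(v_-300)*.2,.285) for u,v_ in((57,350),(247,342))])
print('rear bottom',[plane(S,125+u*.2,180+(v_-300)*.2,.247) for u,v_ in((62,438),(250,400))])
```

```text
FR [ 0.6907 -0.1282  0.2767] [0.7 0.7]
FF [ 0.6601 -0.1262  0.2676] [2.7 2.7]
NR [ 0.6848 -0.2154  0.2785] [0.4 0.4]
NF [ 0.6556 -0.2142  0.2653] [3.6 3.6]
FF NF [-0.0045 -0.088  -0.0022] 0.088190461646829 -1.4346373105813415 -92.92543774972934
FR NR [-0.0059 -0.0872  0.0018] 0.08744425204676569 1.1878327430912365 -93.85791009174201
FF FR [ 0.0306 -0.002   0.0091] 0.031964873354377185 16.586361783590252 -3.823896025483486
NF NR [ 0.0292 -0.0012  0.0131] 0.032031220079400825 24.229571701295836 -2.3986241754168547
foot wrist [ 0.7052 -0.1733  0.014 ]
[ 0.5177 -0.1501  0.5091]
[ 0.6608 -0.1701  0.25  ] 60.860074326032205
scene rear top edge at .285 [array([ 0.6764, -0.2132,  0.285 ]), array([ 0.6864, -0.1237,  0.285 ])]
rear bottom [array([ 0.6958, -0.216 ,  0.247 ]), array([ 0.6807, -0.1261,  0.247 ])]
```

```bash
cat > fit.py <<'E'
from h import *
from scipy.optimize import least_squares
z=np.load('pics/w1.npz');W={k:z[k] for k in('fx','fy','cx','cy','R','t')}
D=env.camera_model('side');S=env.camera_model('scene')
w=lambda u,v:(212+(u-400)*.4-.3,111+v*.4-.3); s=lambda u,v:(285+u*.2-.4,205+(v-300)*.2-.4); c=lambda u,v:(125+u*.2-.4,180+(v-300)*.2-.4)
# (view, px, front/rear, y sign, z sign)
O=[(W,w(505,47),1,1,1),(W,w(497,132),0,1,1),(W,w(727,67),1,-1,1),(W,w(721,157),0,-1,1),
(D,s(182,333),1,1,1),(D,s(118,350),0,1,1),(D,s(240,482),1,-1,1),(D,s(172,508),0,-1,1),(D,s(252,521),1,-1,-1),(D,s(185,548),0,-1,-1),
(S,c(62,438),1,-1,-1)]
def Rl(yaw,T):
    f=-np.array([np.cos(yaw)*np.cos(T),np.sin(yaw)*np.cos(T),np.sin(T)])
    x=-f*1.0; x=np.array([np.cos(yaw)*np.cos(T),np.sin(yaw)*np.cos(T),np.sin(T)])
    y=np.array([-np.sin(yaw),np.cos(yaw),0]);return np.c_[x,y,np.cross(x,y)]
def res(p,full=False):
    L=np.array([p[0],p[1],.25]);R=Rl(p[2],p[3]);r=[]
    for m,px,fr,sy,sz in O:
        X=L+R@np.array([p[4]+fr*p[5],sy*(.045-p[6]),sz*(.02-p[6])]);u=proj(m,X);r+=[u[0]-px[0],u[1]-px[1]]
    r+= [(p[4]-.002)/.003*.7,(p[5]-.036)/.003*.7,(p[6]-.002)/.0015*.7]
    return np.array(r)
q=least_squares(res,[.66,-.17,-.06,.35,.002,.036,.002],loss='soft_l1')
if __name__=='__main__':
    np.set_printoptions(precision=4,suppress=True)
    C=np.sqrt(np.diag(np.linalg.inv(q.jac.T@q.jac)))
    print(q.x,np.degrees(q.x[2:4]),np.degrees(C[2:4]));print(q.fun[:-3].reshape(-1,2))
E
python3 fit.py
```

```text
[ 0.6591 -0.1703 -0.0648  0.4011  0.0027  0.0337  0.0019] [-3.7139 22.9838] [0.8002 2.8441]
[[ 0.7054  0.0151]
 [ 0.134  -0.3595]
 [ 0.1829 -0.0891]
 [-0.9737 -1.4608]
 [-0.4958 -1.1039]
 [-2.019   1.2444]
 [-1.0148 -0.6258]
 [-2.9382  0.1341]
 [ 1.2407  0.9219]
 [-0.4532  1.2328]
 [ 0.3702  0.4496]]
```

>>> step_arm --moves '[{"dp": [0, -35, 0], "dr": [0, 0, 0], "fingers": 0}, {"dp": [0, -35, 0], "dr": [0, 0, 0], "fingers": 0}, {"dp": [0, -35, 0], "dr": [-0.11, 0, 0.13], "fingers": 0}, {"dp": [0, 0, 0], "dr": [-0.11, 0, 0.13], "fingers": 0}, {"dp": [0, 0, 0], "dr": [-0.11, 0, 0.13], "fingers": 0}]'

```text
time_s: 3.38
tool_pos: [0.5879, -0.065, 0.3306]
tool_rot: [-177.8, -36.8, -17.5]
force: [-0.3, 0.8, -0.4]
grip_width: 0.0869
grasp_force: 0.0
```

>>> step_arm --moves '[{"dp": [0, 0, 0], "dr": [-0.11, 0, 0.13], "fingers": 0}, {"dp": [0, 0, 0], "dr": [-0.11, 0, 0.13], "fingers": 0}, {"dp": [0, 0, 0], "dr": [-0.11, 0, 0.13], "fingers": 0}, {"dp": [0, 0, 0], "dr": [0, 0, 0], "fingers": 0}, {"dp": [0, 0, 0], "dr": [0, 0, 0], "fingers": 0}]'

```text
time_s: 4.0
tool_pos: [0.5871, -0.0678, 0.3292]
tool_rot: [179.9, -36.2, -44.0]
force: [-0.7, 0.4, 0.1]
grip_width: 0.0866
grasp_force: 0.0
```

Run:
```python
from h import *
import cv2
m=env.camera_model('wrist');im=env.read_camera('wrist')
np.savez('pics/w2.npz',im=im,**{k:np.array(v) for k,v in m.items()})
o=env.get_obs();print(o['tool_pos'],o['tool_rot'],o['qpos'])
h=proj(m,np.array([.665,-.17,.25]));print(h)
x,y=max(int(h[0])-64,0),max(int(h[1])-48,0)
print(x,y,x+128,y+96);cv2.imwrite('pics/w2.png',cv2.resize(im[y:y+96,x:x+128,::-1],(800,600),interpolation=cv2.INTER_CUBIC))
```

```text
[ 0.5868519  -0.06847257  0.32942811] [179.8910049  -36.19678717 -44.04260244] [  27.02147917   -8.84806994  -36.81047936  106.78679575   27.22325365
   60.83882583 -153.89129021]
(np.float64(274.38478675752776), np.float64(128.83064112335455))
210 80 338 176
```

View pics/w2.png

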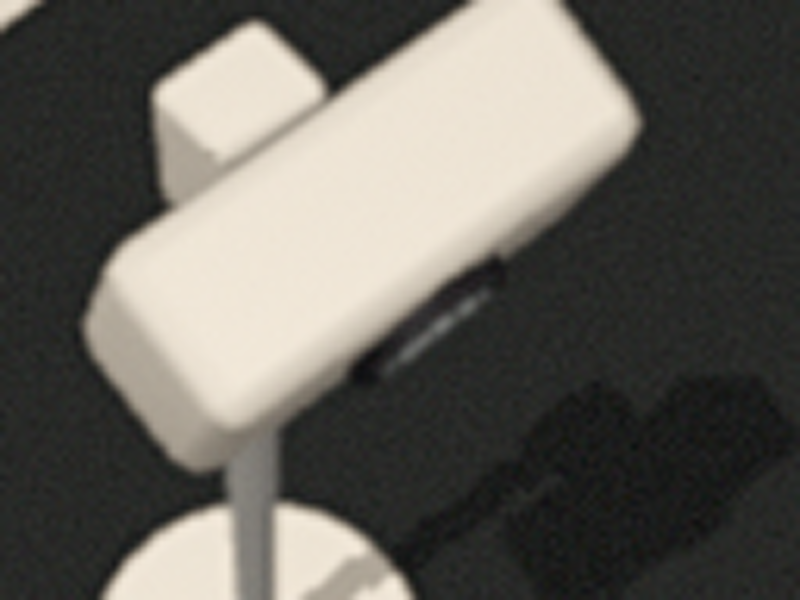

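This diagonal view shows the +y end of the head: top corners (118,248) and (225,425), bottom corners (85,325) and (195,470), the other front corner at (640,122), and the lens front at about (437,325), standing slightly proud.

```bash
cat > fit2.py <<'E'
from fit import *
z2=np.load('pics/w2.npz');V={k:z2[k] for k in('fx','fy','cx','cy','R','t')}
v=lambda a,b:(210+a*.16-.4,80+b*.16-.4)
O+=[(V,v(118,248),1,1,1),(V,v(225,425),0,1,1),(V,v(85,325),1,1,-1),(V,v(195,470),0,1,-1),(V,v(640,122),0,-1,1)]
LP=[(V,v(437,325)),(W,w(603,152))]
def res2(p):
    r=list(res(p)); L=np.array([p[0],p[1],.25])
    for m,px in LP:
        u=proj(m,L);r+=[u[0]-px[0],u[1]-px[1]]
    return np.array(r)
q2=least_squares(res2,[.66,-.17,-.06,.35,.002,.036,.002],loss='soft_l1')
L=np.array([*q2.x[:2],.25]);R=Rl(*q2.x[2:4])
if __name__=='__main__':
    np.set_printoptions(precision=4,suppress=True)
    C=np.sqrt(np.diag(np.linalg.inv(q2.jac.T@q2.jac)))
    print(q2.x,np.degrees(q2.x[2:4]),np.degrees(C[2:4]));f=q2.fun;print(f[:32].reshape(-1,2)[4:],f[-4:])
    c,d=ray(V,*v(118,248))
    # +y end plane intersection
    e=R[:,1]; P0=L+e*.0435
    P=[]
    for a in((118,248),(225,425),(85,325),(195,470)):
        c,d=ray(V,*v(*a));P.append(c+d*((P0-c)@e)/(d@e))
    h=np.array([np.cos(q2.x[2]),np.sin(q2.x[2]),0])
    for i,j in((1,0),(3,2),(2,0),(3,1)):
        dd=P[j]-P[i];print(np.linalg.norm(dd),np.degrees(np.arctan2(dd[2],dd@h)))
    print('middle',L+R@[-.15,0,0],'grip',L+R@[-.15,0,.0625],R)
E
python3 fit2.py
```

```text
[ 0.6593 -0.1705 -0.0683  0.3723  0.0049  0.0311  0.0021] [-3.9155 21.3288] [0.6465 1.3617]
[[-0.0772 -0.6756]
 [-0.6371  0.9546]
 [-0.7579 -0.2822]
 [-1.6251 -0.2583]
 [ 0.9861  1.36  ]
 [ 0.3248  0.9683]
 [ 0.4005  0.7391]
 [-0.7761  1.6966]
 [ 2.1599  0.2127]
 [-0.2973 -0.2694]
 [-0.1118  0.1813]
 [ 0.7539  0.6353]] [-0.9074  0.3008  0.342   0.4362]
0.031007247358722272 40.48894561439795
0.0304022983457197 20.39543330909891
0.040255827999576305 110.67518490101257
0.02962261106505271 108.29479446562621
middle [ 0.5199 -0.161   0.1954] grip [ 0.4972 -0.1594  0.2537] [[ 0.9293  0.0683 -0.3629]
 [-0.0636  0.9977  0.0248]
 [ 0.3637  0.      0.9315]]
```

>>> step_arm --moves '[{"dp": [0, 0, 0], "dr": [0, -0.158, 0], "fingers": 0.3}, {"dp": [0, 0, 0], "dr": [0, -0.158, 0], "fingers": 0.3}, {"dp": [0, 0, 0], "dr": [0, -0.158, 0], "fingers": 0.3}, {"dp": [0, 0, 0], "dr": [0, -0.158, 0], "fingers": 0.3}, {"dp": [0, 0, 0], "dr": [0, 0, -0.17], "fingers": 0.3}]'

```text
time_s: 4.68
tool_pos: [0.5881, -0.0726, 0.3275]
tool_rot: [179.8, 0.2, -34.5]
force: [0.3, 0.4, -0.5]
grip_width: 0.0612
grasp_force: 0.0
```

>>> step_arm --moves '[{"dp": [0, 0, 0], "dr": [0, 0, -0.17], "fingers": 0.3}, {"dp": [0, 0, 0], "dr": [0, 0, -0.17], "fingers": 0.3}, {"dp": [0, 0, 0], "dr": [0, 0, -0.17], "fingers": 0.3}, {"dp": [0, 0, 0], "dr": [0, 0, -0.17], "fingers": 0.3}, {"dp": [0, 0, 0], "dr": [0, 0, -0.17], "fingers": 0.5}]'

```text
time_s: 5.3
tool_pos: [0.587, -0.0688, 0.3296]
tool_rot: [179.8, 0.1, 14.6]
force: [0.8, -0.1, 0.7]
grip_width: 0.0565
grasp_force: 0.0
```

>>> step_arm --moves '[{"dp": [0, 0, 0], "dr": [0, 0, -0.17], "fingers": 0.5}, {"dp": [0, 0, 0], "dr": [0, 0, -0.17], "fingers": 0.5}, {"dp": [0, 0, 0], "dr": [0, 0, -0.17], "fingers": 0.5}, {"dp": [0, 0, 0], "dr": [0, 0, -0.17], "fingers": 0.5}, {"dp": [0, 0, 0], "dr": [0, 0, -0.17], "fingers": 0.5}]'

```text
time_s: 5.92
tool_pos: [0.587, -0.0687, 0.3296]
tool_rot: [180.0, 0.2, 63.3]
force: [-0.1, -0.5, -0.1]
grip_width: 0.0435
grasp_force: 0.0
```

>>> step_arm --moves '[{"dp": [0, 0, 0], "dr": [0, 0, -0.17], "fingers": 0.5}, {"dp": [0, 0, 0], "dr": [0, 0, -0.17], "fingers": 0.5}, {"dp": [0, 0, 0], "dr": [0, 0, -0.17], "fingers": 0.5}, {"dp": [0, 0, 0], "dr": [0, 0, -0.1], "fingers": 0.5}, {"dp": [40, -5, 0], "dr": [0, 0, 0], "fingers": 0.5}]'

```text
time_s: 6.55
tool_pos: [0.5769, -0.0336, 0.3286]
tool_rot: [-179.8, 0.2, 97.6]
force: [-0.8, 0.7, -0.4]
grip_width: 0.0432
grasp_force: 0.0
```

>>> step_arm --moves '[{"dp": [40, -5, 0], "dr": [0, 0, 0], "fingers": 0.5}, {"dp": [40, -5, 0], "dr": [0, 0, 0], "fingers": 0.5}, {"dp": [40, -10, 0], "dr": [0, 0, 0], "fingers": 0.5}, {"dp": [0, 0, 0], "dr": [0, 0, 0], "fingers": 0.5}, {"dp": [0, 0, 0], "dr": [0, 0, 0], "fingers": 0.5}]'

```text
time_s: 7.18
tool_pos: [0.5402, 0.0857, 0.3293]
tool_rot: [-179.9, 0.2, 98.0]
force: [0.2, 0.7, 0.8]
grip_width: 0.0439
grasp_force: 0.0
```

Run:
```python
from h import *
import cv2
m=env.camera_model('wrist');im=env.read_camera('wrist')
np.savez('pics/w3.npz',im=im,**{k:np.array(v) for k,v in m.items()})
o=env.get_obs();print(o['tool_pos'],o['tool_rot'],o['qpos'])
cv2.imwrite('pics/w3.png',cv2.resize(im[:288,64:448,::-1],(800,600),interpolation=cv2.INTER_CUBIC))
```

```text
[0.54034695 0.08525944 0.32918742] [-179.86838676    0.19833794   97.9251579 ] [ 34.16508125   8.23635194 -51.0134077   86.30482794   6.57140495
  88.66152521  -8.80492855]
```

View pics/w3.png

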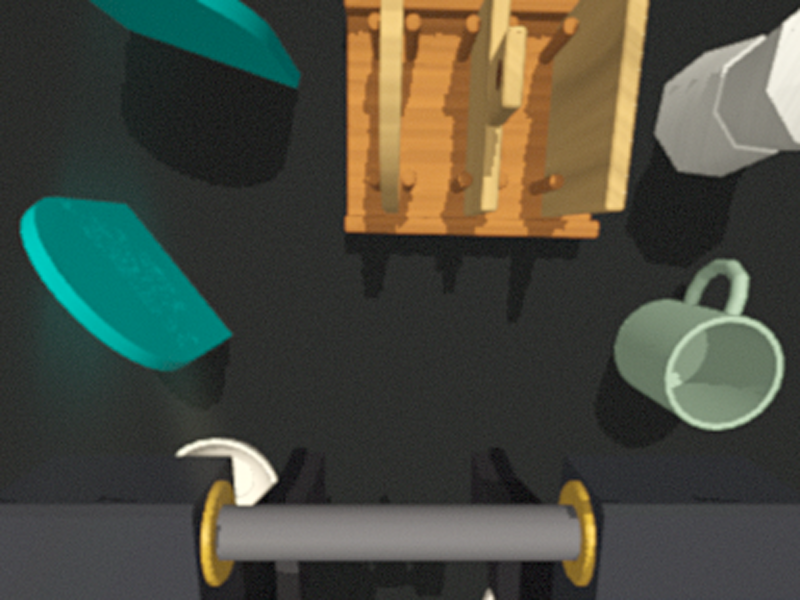

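The wrist view shows the rack almost aligned with the tool's yaw. The arch board is the left strip (390,0–210), the paddle the middle one (490,100) and the plain board the right one (600,100). I'll move the camera over the arch.

>>> step_arm --moves '[{"dp": [30, -5, 0], "dr": [0, 0, 0], "fingers": 0.5}, {"dp": [30, -5, 0], "dr": [0, 0, 0], "fingers": 0.5}, {"dp": [30, -5, 0], "dr": [0, 0, 0], "fingers": 0.5}, {"dp": [0, 0, 0], "dr": [0, 0, 0], "fingers": 0.5}, {"dp": [0, 0, 0], "dr": [0, 0, 0], "fingers": 0.5}]'

```text
time_s: 7.85
tool_pos: [0.5133, 0.172, 0.3289]
tool_rot: [-179.8, 0.2, 97.9]
force: [0.3, -1.3, -0.3]
grip_width: 0.0437
grasp_force: 0.0
```

Run:
```python
from h import *
import cv2
m=env.camera_model('wrist');im=env.read_camera('wrist')
np.savez('pics/w4.npz',im=im,**{k:np.array(v) for k,v in m.items()})
o=env.get_obs();print(o['tool_pos'],o['tool_rot'],proj(m,np.array([.51,.24,.18])))
cv2.imwrite('pics/w4.png',cv2.resize(im[:288,64:448,::-1],(800,600),interpolation=cv2.INTER_CUBIC))
```

```text
[0.51337162 0.1718351  0.32885055] [-1.79832168e+02  1.69885249e-01  9.79100223e+01] (np.float64(258.92448880877066), np.float64(115.49437096432308))
```

View pics/w4.png

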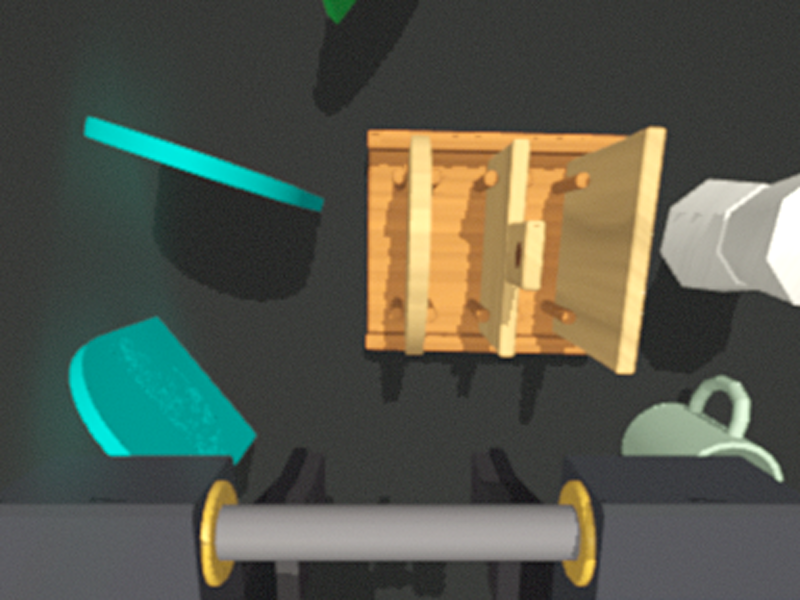

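The arch strip runs from (420,137) to (416,353), with its apex centre at about (419,245). The paddle is at (515,250) and the plain board at (640,250).

Run:
```python
from h import *
np.set_printoptions(precision=4,suppress=True)
z=np.load('pics/w4.npz');V={k:z[k] for k in('fx','fy','cx','cy','R','t')}
v=lambda a,b:(64+a*.48-.3,b*.48-.3)
A=plane(V,*v(420,138),.115);B=plane(V,*v(415,352),.115);C=plane(V,*v(420,245),.18)
print(A,B,np.linalg.norm(A-B),(A+B)/2,'yaw',np.degrees(np.arctan2(A[1]-B[1],A[0]-B[0]))-90,'apex',C,plane(V,*v(408,245),.18),plane(V,*v(431,245),.18))
F=plane(V,*v(367,348),.0);G=plane(V,*v(367,130),.035);H=plane(V,*v(367,335),.035);print('rack left corners',F,G,H,np.linalg.norm(G-H),np.degrees(np.arctan2(*(G-H)[1::-1]))-90)
# pose needed: TCP over grip
t=np.array([.51337,.17184,.32885]);y=np.radians(97.9)
tx=np.array([np.cos(y),np.sin(y)]);ty=np.array([np.sin(y),-np.cos(y)])
M=(A+B)[:2]/2; P=np.array([C[0],M[1]]) 
for n,Q in(('mid',M),('apex',C[:2])):print(n,(Q-t[:2])@tx*1000,(Q-t[:2])@ty*1000)
```

```text
[0.5104 0.2991 0.115 ] [0.5262 0.1706 0.115 ] 0.12952937763512012 [0.5183 0.2349 0.115 ] yaw 7.021455567214971 apex [0.517  0.2391 0.18  ] [0.5109 0.2382 0.18  ] [0.5227 0.2399 0.18  ]
rack left corners [0.4916 0.146  0.    ] [0.4729 0.3109 0.035 ] [0.4913 0.1633 0.035 ] 0.1487895431366287 7.096036749895134
mid 61.74341023786445 13.540220522037767
apex 66.09913922698343 12.881507821918726
```

>>> step_arm --moves '[{"dp": [31, 7, 0], "dr": [0, 0, 0.015], "fingers": 0.5}, {"dp": [31, 6, 0], "dr": [0, 0, 0], "fingers": 0.5}, {"dp": [0, 0, 40], "dr": [0, 0, 0], "fingers": 0.5}, {"dp": [0, 0, 40], "dr": [0, 0, 0], "fingers": 0.5}, {"dp": [0, 0, 30], "dr": [0, 0, 0], "fingers": 0.5}]'

```text
time_s: 8.52
tool_pos: [0.5173, 0.2347, 0.2169]
tool_rot: [-179.8, 0.2, 97.1]
force: [0.4, -0.2, -0.6]
grip_width: 0.044
grasp_force: 0.0
```

Run:
```python
from h import *
import cv2
o=env.get_obs();print(o['tool_pos'],o['tool_rot'],np.round(o['qpos'],1))
d=env.read_camera('side');s=env.read_camera('scene');w=env.read_camera('wrist')
a=np.hstack([cv2.resize(d[130:250,160:320],(400,300),interpolation=cv2.INTER_CUBIC),cv2.resize(s[135:255,230:390],(400,300),interpolation=cv2.INTER_CUBIC)])
cv2.imwrite('pics/m5.png',np.vstack([a,np.hstack([cv2.resize(w,(400,300)),cv2.resize(w[192:,128:384],(400,300))])])[:,:,::-1])
```

```text
[0.51734523 0.2347141  0.21688504] [-179.764906      0.19152168   97.07201553] [ 20.2  15.8 -55.6  93.8  13.4  77.7 -30.2]
```

View pics/m5.png

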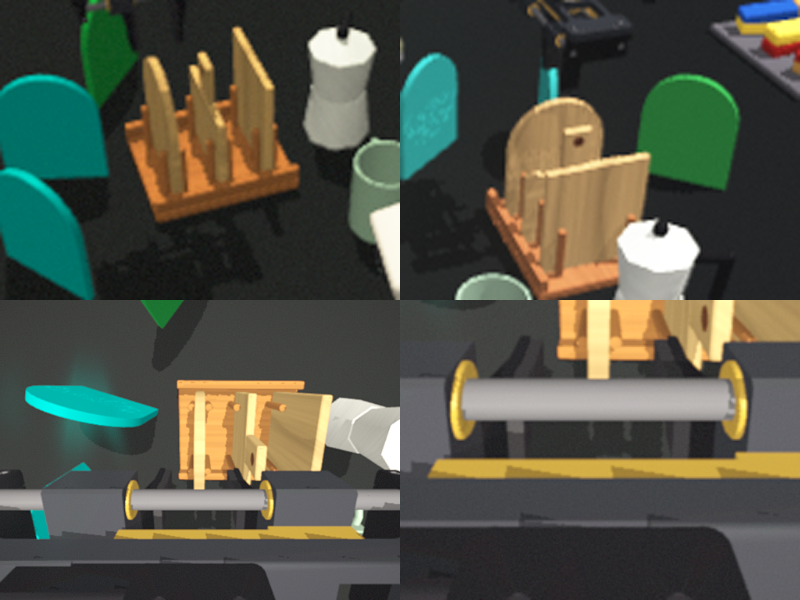

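Run:
```python
from h import *
o=env.get_obs();X=o['tool_pos']
a=proj(env.camera_model('side'),X);b=proj(env.camera_model('scene'),X)
print('side crop',(a[0]-160)*2.5,(a[1]-130)*2.5,'scene crop',400+(b[0]-230)*2.5,(b[1]-135)*2.5)
X=np.array([.517,.237,.18])
a=proj(env.camera_model('side'),X);b=proj(env.camera_model('scene'),X)
print('side crop',(a[0]-160)*2.5,(a[1]-130)*2.5,'scene crop',400+(b[0]-230)*2.5,(b[1]-135)*2.5)
```

```text
side crop 153.2040771552122 40.76612724693213 scene crop 560.8489719212212 73.9877017286409
side crop 155.60811743990917 65.31003675185445 scene crop 560.3840163002866 100.25452481241693
```

The predicted apex matches both views, and the wrist view shows the board centred between the fingers. I'll descend and grip.

>>> step_arm --moves '[{"dp": [0, 0, 25], "dr": [0, 0, 0], "fingers": 0.5}, {"dp": [0, 0, 25], "dr": [0, 0, 0], "fingers": 0.5}, {"dp": [0, 0, 28], "dr": [0, 0, 0], "fingers": 0.5}, {"dp": [0, 0, 0], "dr": [0, 0, 0], "fingers": 0.5}, {"dp": [0, 0, 0], "dr": [0, 0, 0], "fingers": 0.7}]'

```text
time_s: 9.3
tool_pos: [0.5179, 0.2372, 0.143]
tool_rot: [180.0, 0.1, 97.2]
force: [0.3, 0.1, -0.3]
grip_width: 0.0392
grasp_force: 0.0
```

>>> step_arm --moves '[{"dp": [0, 0, 0], "dr": [0, 0, 0], "fingers": 1}, {"dp": [0, 0, 0], "dr": [0, 0, 0], "fingers": 1}, {"dp": [0, 0, 0], "dr": [0, 0, 0], "fingers": 1}, {"dp": [0, 0, 0], "dr": [0, 0, 0], "fingers": 1}, {"dp": [0, 0, 0], "dr": [0, 0, 0], "fingers": 1}]' --squeeze 40

```text
time_s: 9.93
tool_pos: [0.5167, 0.2369, 0.1414]
tool_rot: [-179.9, 0.1, 97.3]
force: [-0.6, -0.7, 3.3]
grip_width: 0.0098
grasp_force: 40.0
```

>>> step_arm --moves '[{"dp": [0, 0, -20], "dr": [0, 0, 0], "fingers": 1}, {"dp": [0, 0, -30], "dr": [0, 0, 0], "fingers": 1}, {"dp": [0, 0, -35], "dr": [0, 0, 0], "fingers": 1}, {"dp": [0, 0, -35], "dr": [0, 0, 0], "fingers": 1}, {"dp": [0, 0, -20], "dr": [0, 0, 0], "fingers": 1}]'

```text
time_s: 10.55
tool_pos: [0.5173, 0.2378, 0.2835]
tool_rot: [180.0, 0.1, 97.3]
force: [-0.9, 0.5, -2.0]
grip_width: 0.0099
grasp_force: 40.0
```

```bash
cat > goal.py <<'E'
from fit2 import *
from scipy.spatial.transform import Rotation as Ro
np.set_printoptions(precision=4,suppress=True)
o=env.get_obs();p=np.array(o['tool_pos']);Rt=Ro.from_euler('xyz',o['tool_rot'],degrees=True)
M=L+R@[-.15,0,0]
# goal tool: z=-lens z, y=+lens x, x=y cross z -> sign
zt=-R[:,2];yt=R[:,0];G=Ro.from_matrix(np.c_[np.cross(yt,zt),yt,zt])
gp=M+R[:,2]*.0439
print('now',p,o['tool_rot'],np.round(o['qpos'],1),o['grip_width'],o['grasp_force'])
print('goal',gp,G.as_euler('xyz',degrees=True))
print('dp tool frame mm',Rt.inv().apply(gp-p)*1000,'dr tool',(Rt.inv()*G).as_rotvec())
print('dr yaw then tilt: lens yaw',np.degrees(q2.x[2]))
E
python3 goal.py
```

```text
now [0.5173 0.2378 0.2835] [179.992    0.107   97.2639] [ 20.7  13.8 -56.5  88.   11.6  84.5 -28.9] 0.009901568068692829 39.96321522630751
goal [ 0.504  -0.1599  0.2363] [158.6712   0.      86.0845]
dp tool frame mm [-392.6606  -63.5201   47.9273] dr tool [-0.3708 -0.0345  0.1932]
dr yaw then tilt: lens yaw -3.915451880865327
```

>>> step_arm --moves '[{"dp": [-20, -3, 0], "dr": [0, 0, 0.02], "fingers": 1}, {"dp": [-35, -4, 0], "dr": [0, 0, 0.02], "fingers": 1}, {"dp": [-40, -5, 0], "dr": [0, 0, 0.02], "fingers": 1}, {"dp": [-40, -5, 0], "dr": [0, 0, 0.02], "fingers": 1}, {"dp": [-40, -5, 0], "dr": [0, 0, 0.02], "fingers": 1}]'

```text
time_s: 11.18
tool_pos: [0.5087, 0.0598, 0.2814]
tool_rot: [-179.8, 0.2, 91.5]
force: [0.4, -0.6, -2.6]
grip_width: 0.0096
grasp_force: 40.0
```

>>> step_arm --moves '[{"dp": [-40, -2, 0], "dr": [0, 0, 0.02], "fingers": 1}, {"dp": [-40, 0, 0], "dr": [0, 0, 0.02], "fingers": 1}, {"dp": [-40, 0, 0], "dr": [0, 0, 0.02], "fingers": 1}, {"dp": [-35, 0, 0], "dr": [0, 0, 0.02], "fingers": 1}, {"dp": [-20, 0, 0], "dr": [0, 0, 0.01], "fingers": 1}]'

```text
time_s: 11.8
tool_pos: [0.5052, -0.1159, 0.2817]
tool_rot: [-179.8, 0.2, 86.2]
force: [-1.3, 0.4, -2.4]
grip_width: 0.0094
grasp_force: 40.0
```

```bash
python3 goal.py
```

```text
now [ 0.5052 -0.1159  0.2817] [-179.8306    0.1561   86.2169] [ 49.6   3.1 -40.9  95.    2.2  82.8   4.6] 0.00940633539435326 39.96360918972641
goal [ 0.504  -0.1599  0.2363] [158.6712   0.      86.0845]
dp tool frame mm [-43.8051   1.7717  45.4353] dr tool [-0.3752  0.0023  0.0028]
dr yaw then tilt: lens yaw -3.915451880865327
```

>>> step_arm --moves '[{"dp": [-22, 1, 10], "dr": [0, 0, 0], "fingers": 1}, {"dp": [-22, 1, 20], "dr": [0, 0, 0], "fingers": 1}, {"dp": [0, 0, 15], "dr": [-0.075, 0, 0], "fingers": 1}, {"dp": [0, 0, 0], "dr": [-0.1, 0, 0], "fingers": 1}, {"dp": [0, 0, 0], "dr": [-0.1, 0, 0], "fingers": 1}]'

```text
time_s: 12.42
tool_pos: [0.5047, -0.1573, 0.236]
tool_rot: [164.3, 0.1, 86.5]
force: [0.5, 0.0, -1.5]
grip_width: 0.0096
grasp_force: 40.0
```

>>> step_arm --moves '[{"dp": [0, 0, 0], "dr": [-0.1, 0, 0], "fingers": 1}, {"dp": [0, 0, 0], "dr": [0, 0, 0], "fingers": 1}, {"dp": [0, 0, 0], "dr": [0, 0, 0], "fingers": 1}, {"dp": [0, 0, 0], "dr": [0, 0, 0], "fingers": 1}, {"dp": [0, 0, 0], "dr": [0, 0, 0], "fingers": 1}]'

```text
time_s: 13.05
tool_pos: [0.5055, -0.1578, 0.2372]
tool_rot: [158.7, 0.1, 86.4]
force: [0.0, -0.1, -2.0]
grip_width: 0.0098
grasp_force: 40.0
```

```bash
python3 goal.py
python3 - <<'E'
from h import *
import cv2
d=env.read_camera('side');s=env.read_camera('scene');w=env.read_camera('wrist')
np.savez('pics/fin.npz',d=d,s=s,w=w)
a=np.hstack([cv2.resize(d[160:280,220:380],(400,300),interpolation=cv2.INTER_CUBIC),cv2.resize(s[130:250,100:260],(400,300),interpolation=cv2.INTER_CUBIC)])
cv2.imwrite('pics/m6.png',np.vstack([a,np.hstack([cv2.resize(w,(400,300)),cv2.resize(s,(400,300))])])[:,:,::-1])
E
```

```text
now [ 0.5055 -0.1578  0.2372] [158.6549   0.1253  86.4269] [ 56.4 -13.  -32.9 115.3 -16.7  56.2  26.3] 0.00976327646137886 39.95853133499622
goal [ 0.504  -0.1599  0.2363] [158.6712   0.      86.0845]
dp tool frame mm [-2.1205 -1.6292  0.2535] dr tool [ 0.0003 -0.0001  0.0064]
dr yaw then tilt: lens yaw -3.915451880865327
```

View pics/m6.png

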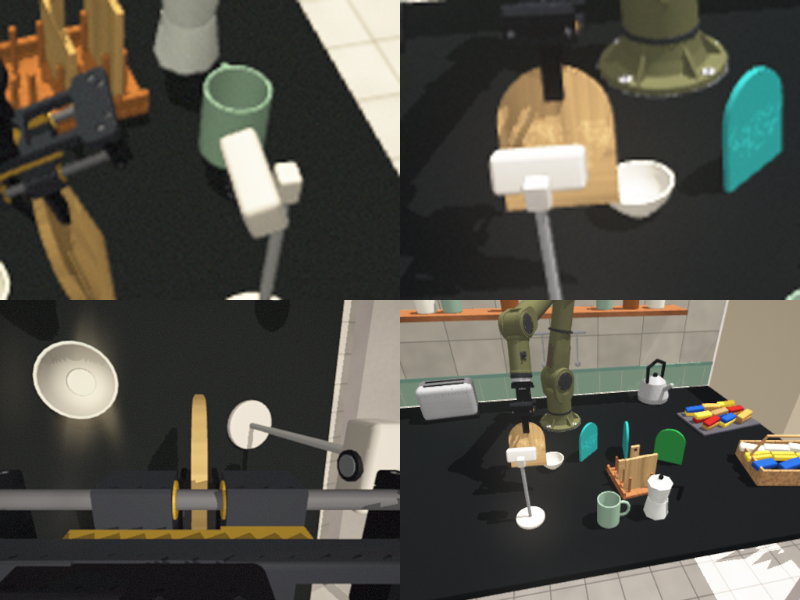

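The board hangs in front of the lens. In the scene crop its lower corners are at (507,210) and (619,206), parallel to the head. The wrist view shows the lens at (348,465). Now I'll check these numerically.

Run:
```python
from goal import *
import cv2
f=np.load('pics/fin.npz');Wm=env.camera_model('wrist');S=env.camera_model('scene')
print('lens pred',proj(Wm,L))
w=f['w'];x0,y0=415,180;c=w[y0:y0+70,x0:x0+70]
hsv=cv2.cvtColor(c,cv2.COLOR_RGB2GRAY);mk=(hsv<75).astype(np.uint8)
cs,_=cv2.findContours(mk,cv2.RETR_EXTERNAL,cv2.CHAIN_APPROX_NONE)
for k in cs:
    if 80<cv2.contourArea(k)<2500:
        e=cv2.fitEllipse(cv2.convexHull(k));print('ell',(e[0][0]+x0,e[0][1]+y0),e[1],e[2],cv2.contourArea(k))
# predicted lens rim
t=np.linspace(0,2*np.pi,40)
for T in(.21,.29,.3723,.45,.53):
    Rr=Rl(q2.x[2],T);pts=np.array([proj(Wm,L+Rr@[0,.016*np.cos(a),.016*np.sin(a)]) for a in t],np.float32)
    e=cv2.fitEllipse(pts);print('T',round(np.degrees(T)),np.round(e[0],1),np.round(e[1],1),round(e[2],1))
# board lower corners, on board plane
n=Rt.apply([0,1,0]);bc=p
for u,v_ in((507,210),(619,206)):
    cc,d=ray(S,100+(u-400)*.4-.3,130+v_*.4-.3);X=cc+d*((bc-cc)@n)/(d@n);print('corner in lens frame',R.T@(X-L))
```

```text
now [ 0.5051 -0.158   0.237 ] [158.6537   0.1359  86.3891] [ 56.4 -13.  -32.8 115.3 -16.7  56.2  26.3] 0.009974186770871528 39.95866818353534
goal [ 0.504  -0.1599  0.2363] [158.6712   0.      86.0845]
dp tool frame mm [-1.9245 -1.1894  0.2584] dr tool [0.0003 0.0003 0.0058]
dr yaw then tilt: lens yaw -3.915451880865327
lens pred (np.float64(443.4464700491336), np.float64(211.5518402626693))
ell (447.65099716186523, 211.8503189086914) (33.197052001953125, 41.76946258544922) 169.78494262695312 1028.0
T 12 [444.7 211.7] [33.2 41.9] 164.2
T 17 [444.6 211.7] [30.6 41.6] 170.3
T 21 [444.5 211.7] [27.7 41.5] 174.7
T 26 [444.3 211.7] [24.6 41.4] 178.0
T 30 [444.2 211.7] [21.3 41.3] 0.6
corner in lens frame [-0.1484 -0.0659 -0.0825]
corner in lens frame [-0.1491  0.063  -0.0878]
```

Everything is well inside tolerance. I'll make one small trim, then hand in.

>>> step_arm --moves '[{"dp": [0, -1, -3], "dr": [0.02, 0, 0], "fingers": 1}, {"dp": [0, 0, 0], "dr": [0, 0, 0], "fingers": 1}, {"dp": [0, 0, 0], "dr": [0, 0, 0], "fingers": 1}, {"dp": [0, 0, 0], "dr": [0, 0, 0], "fingers": 1}, {"dp": [0, 0, 0], "dr": [0, 0, 0], "fingers": 1}]'

```text
time_s: 13.82
tool_pos: [0.5028, -0.158, 0.2395]
tool_rot: [159.8, 0.2, 86.4]
force: [0.7, -0.4, -1.9]
grip_width: 0.0094
grasp_force: 40.0
```

```bash
python3 goal.py; python3 -c "
from cell import env
print(env.get_obs()['joint_velocities']);print(env.sign_off())"
```

```text
now [ 0.5028 -0.158   0.2395] [159.7812   0.1664  86.3601] [ 56.5 -12.6 -33.2 114.4 -15.7  57.7  25.4] 0.009443672096910468 39.958722246810794
goal [ 0.504  -0.1599  0.2363] [158.6712   0.      86.0845]
dp tool frame mm [-1.7765  0.1611  3.4133] dr tool [-0.0194  0.001   0.0055]
dr yaw then tilt: lens yaw -3.915451880865327
[ 0.01711901  0.06762894  0.04681258  0.04126758  0.08717809 -0.16695118
 -0.01564353]
the job is handed in; nothing more can be done
None
```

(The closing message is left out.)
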